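Take the cap off a bottle of unknown thread hand

ROBOT

A 6-joint arm with a two-finger parallel gripper is mounted at the origin on the work surface. World frame = base frame: x ahead of the robot, y to its left, z up, the work surface at z = 0. Lengths are in m, angles in rad, forces in N, time in s.
With the tool pointing down it reaches from about 0.4 to 0.825 m from the base axis. Payload 7 kg.
Tool frame: the origin (TCP) lies midway between the tips of the shut fingers; the grasp point (between the pads) lies 19 mm behind it; z points along the fingers, y is the line along which they close (so a half turn about z gives the same grasp; the last joint's range is limited). The gripper opens to 88 mm and grips with 3 to 60 N. Pads are 19 mm wide; open, the fingers measure 130 mm over their backs; the gripper's body (78 mm by 193 mm) begins 47 mm behind the grasp point.
Start: joints at [-0.864, 0.359, 0.012, 0, -1.224, -0.288], TCP at [0.274, -0.617, 0.227] pointing down, gripper open.
Joint ranges: [-3.07, 3.07], [-1.43, 2.12], [-1.02, 1.25], [-3.03, 1.67], [-3.05, -0], [-3.03, 3.03]. Speed limits (rad/s): [2.39, 2.39, 3.01, 3.14, 3.14, 3.14].

INTERFACE

Orientations are given as [roll, pitch, yaw] about the fixed x, y, z axes, in that order (R = Rz(yaw) Ry(pitch) Rx(roll)).
In Python, from station import telemetry, eyes, ticket, recognise, trace gives the robot as it stands. The module is installed in compiled form; this text tells all that it offers.
- The arm moves only by the tool servo_tool, never from a script. Its argument "series" is a list that holds one entry, the list of rows, each a list of 4 numbers: the shift along the tool's x, y, z in mm, then the turn about the tool's z in rad. In form: [[[x, y, z, roll], ...]]. A call has exactly 10 rows; each row shifts and turns the commanded pose from where the row before left it, along the tool's axes as they then stand; what a row does not reach is not made up. A row lasts 1/12 s, in which the tool goes at most 41.7 mm and 7.16 degrees, less where a joint would pass 70% of its speed; a pose out of reach is approached as far as the arm can. A call is refused whole if a number of a shift passes 41.7 or a number of a turn 0.125, either way. A call with a gripper value outside its range is refused whole. "claw" is the gripper's target within -1 to 1 (shut at 1, half-way at 0, fully open at -1), set as the call begins (left out, the last holds). The fingers move at their own pace and stop on an object; "grip_force" is the grip in N (left out, the last holds). Time passes only in rows, so rows that do not move let the fingers close, or fill a call up. It gives the time, the measured TCP pose, the force, the opening and the grip force at its end, in the units of the state.
- telemetry.get_state(): the state, without advancing time (a new reading comes with each control period).
- eyes.grab_frame(name): name is "side" or "top"; returns the picture (480x640x3 uint8, red, green, blue); there is no depth.
- eyes.calibration(name): a dict with "mtx" (3x3 intrinsics, pixels), "rvec" (rotation vector, rad) and "tvec" (3), from world to camera coordinates, as OpenCV has them. Camera axes: x right, y down, z forward; pixel columns grow to the right and rows downward; lengths in m; the calibration is good to about 2 mm. A picture is of the moment at which its call begins. calibration takes no time and is no camera call.
- ticket.job_done(): hands the job in; it is judged then, once.
Trained networks look in the newest picture that a camera, given by its name, has taken for a name from the list of things; names that differ only in an ending like _2 or _b are one class to them, and where a whole thing is asked for, a point or a joint stands for the part that bears it (a point fixed in the world has none). Each returns a list of dicts, best first, with "conf" (0 to 1); they miss things now and then, are a little off and sometimes report something else, mostly with a low value. They report only what shows in the picture. A call takes as long as a camera call.
- recognise(camera, name): "position" ([x, y, z] in m, in world coordinates, good to about 4 mm: the middle of the surface that is visible of it).
- trace(camera, name): "mask" (480x640 bool, what is visible of it).
The state is a dict: "t": time; "q": joint angles; "qd": joint speeds; "joint_efforts": joint torques, N m; "eef_pos": TCP position; "ee_rot": TCP orientation; "force": force on the tool from outside, world axes, zero at the start; "moment": the same for the moment, N m; "width": finger opening in m; "gripper_force": force on a finger pad.
Only numpy, scipy, OpenCV 4.12 (cv2) and the standard library are available. Lean on these libraries where they do the work, as an engineer would, in place of code of your own. Each camera call takes 0.05 s, during which the arm holds its last target. There are 200 camera calls.

TASK

Fold both long flaps of the small carton right back outwards, well past upright. Then take the screw cap off the bottle nearer the robot: nobody knows whether its thread is left- or right-handed, so try it one way and then the other until it comes loose. Finish while still holding that cap in the gripper, upright and still, its underside at least 5 cm above the carton's rim; leave the other bottle's cap screwed on as it is and leave everything else on the table alone.

Things in the scene. Friction and masses are not known exactly. Their poses are not given: they have to be found in the camera images.
- carton: open cardboard carton, fixed to the table, 204 mm along its x, 140 mm along its y, 135 mm high, walls 4 mm. Origin: centre of its underside; z up; its -x end is nearer the robot (yaw up to 0.35 rad either way). Two outwardly identical white bottles, 76 mm in diameter, stand in it along its x, firmly held
- near_mouth (a point): centre of the neck top of the bottle nearer the robot, at carton x = -47.5 mm, y = 0, 106 mm above the table (hidden in its cap). The bottle cannot move; its shoulder is 80 mm above the table. One of the two bottles has a left-hand and the other a right-hand thread, in either order; nothing outside shows which
- far_mouth (a point): the same for the bottle farther from the robot, at carton x = +47.5 mm, y = 0, 106 mm above the table
- near_bar (a point): middle of the near cap's grip bar, 39 mm above the cap's underside. The thread is coarse: in the tightening direction the cap turns at most 0.2 rad to a hard stop; in the loosening direction (to be found) it turns easily, is free to lift from about 1.1 rad on and meets a stop at about 1.4 rad, still free to lift. Until free it lifts only 1.5 mm; lifting it 30 mm clears the neck
- flap_left (a joint): angle of the long flap on the carton's +y side: 0 = closed flat over the carton, 1.57 = upright, 3.14 = folded flat outwards, stop at 3.3. Starts ajar at 0.8 to 1.25. A stiffly creased hinge (0.02 N m): it stays where it is left. The flap is a board 196 mm (along carton x) by 66 mm (hinge to free edge) by 3 mm
- flap_left_hinge (a point): midpoint of the left flap's hinge line, at carton x = 0, y = +68 mm, 137 mm above the table; the hinge line runs along carton x
- flap_left_edge (a point): midpoint of the left flap's free edge, 66 mm from its hinge
- flap_right (a joint): the same for the long flap on the carton's -y side: 0 = closed, 1.57 = upright, 3.14 = folded flat outwards. Same size, start range and hinge
- flap_right_hinge (a point): midpoint of the right flap's hinge line, at carton x = 0, y = -68 mm, 137 mm above the table
- flap_right_edge (a point): midpoint of the right flap's free edge, 66 mm from its hinge
- near_cap: to take off, on the nearer bottle: light grey screw cap, 57 mm across, 30 mm tall, with a grip bar on top along the cap's x (50 mm long, 14 wide, 18 high; its top 48 mm above the cap's underside). Origin: centre of the cap's underside, 81 mm above the table when screwed on; z up. At first the bar lies within 5 degrees of the carton's x. Mass about 50 g, varies
- far_cap: on the other bottle, leave as it is: light grey screw cap, 57 mm across, 30 mm tall, with a grip bar on top along the cap's x (50 mm long, 14 wide, 18 high; its top 48 mm above the cap's underside). Origin: centre of the cap's underside, 81 mm above the table when screwed on; z up. At first the bar lies within 5 degrees of the carton's x. 
- hammer: bystander: small yellow-handled hammer, 240 mm long, lying beside the carton on its +y side
- glue: bystander: small white glue bottle, 32 mm in diameter, 95 mm tall, standing on the carton's -y side
- brush: bystander: wooden brush, 190 mm long, lying on the carton's -y side
- lid_disc: bystander: flat aluminium jar lid, 60 mm across, 12 mm high, on the carton's +y side
- offcut: bystander: wooden offcut block, 60 x 40 x 18 mm, lying on the carton's -y side

How it is judged:
By the outcome, as a careful person would: the job done as asked, in the order asked, and still so for the second after the job is handed in, while the arm keeps its last pose, push and grip.
It also fails if it takes over 64 s, if anything falls off the work surface, if the arm or the gripper's body presses on something with over 40 N, if the wrist force passes 120 N, or if a joint passes its speed limit or range.

## Working session

There is one attempt and no reset: what is moved stays moved. The work goes in short steps, Python scripts to look and compute and a tool call to move; the robot and the scene stay as the last step left them, time stands still between calls to the robot, and variables do not carry over. Pictures are saved under pics/ and viewed, at most 10 in all, crops included, and the job is handed in when it is done.

Besides the shell and the picture viewer there is one more tool, called after ">>>" as name(argument=value, ...), one argument or row to a line, values as JSON. servo_tool: Moves the arm, as the interface text tells. Its arguments: {"type":"object","properties":{"series":{"type":"array"},"claw":{"type":"number"},"grip_force":{"type":"number"}},"required":["series"]}

```bash
mkdir -p pics
python3 - <<'E'
from station import telemetry, eyes, recognise
import cv2
print(telemetry.get_state())
for c in ("top","side"):
    im=eyes.grab_frame(c); cv2.imwrite(f"pics/{c}0.png",im[:,:,::-1])
    k=eyes.calibration(c); print(c,{a:b.tolist() if hasattr(b,'tolist') else b for a,b in k.items()})
    for n in ("carton","near_bar","near_cap","far_cap","flap_left_edge","flap_right_edge","flap_left_hinge","flap_right_hinge","glue"):
        r=recognise(c,n); print(n,[([round(float(v),3) for v in d["position"]],round(d["conf"],2)) for d in r[:3]])
E
```

```text
{'t': 0.0, 'q': array([-8.63920270e-01,  3.59410869e-01,  1.10642325e-02, -3.30439293e-04,
       -1.22408949e+00, -2.88079860e-01]), 'qd': array([-0.00015275, -0.00053441,  0.00020546,  0.00122082,  0.00177252,
        0.00082067]), 'joint_efforts': array([-6.11195610e-04, -5.82718277e+01,  2.93061090e+01,  6.99742377e+00,
        7.02840698e-03, -1.75933474e-04]), 'eef_pos': array([ 0.27425915, -0.61624536,  0.22561306]), 'ee_rot': array([ 3.13993217e+00, -1.68097404e-04, -2.72290886e+00]), 'force': array([ 0.52694409, -0.0193645 ,  0.47444686]), 'moment': array([ 0.00648214, -0.01706182,  0.04361543]), 'gripper_force': 0.0, 'width': 0.0876467245937185}
top {'mtx': [[515.958904854098, 0.0, 307.76548292963184], [0.0, 515.958904854098, 247.629529344299], [0.0, 0.0, 1.0]], 'rvec': [2.182440873071384, -2.1326021027666062, 0.11756718386734617], 'tvec': [0.018509457403795133, 0.58034358991413, 1.0478764590960992]}
carton [([0.572, -0.066, 0.15], 0.8)]
near_bar [([0.529, -0.051, 0.111], 0.61), ([0.568, -0.109, 0.174], 0.42)]
near_cap [([0.529, -0.051, 0.113], 0.82)]
far_cap [([0.619, -0.0
[... 285 characters left out ...]

side {'mtx': [[461.3839064907908, 0.0, 318.6315221572736], [0.0, 461.3839064907908, 236.0049448608935], [0.0, 0.0, 1.0]], 'rvec': [2.275907514288896, -0.17651145312132163, 0.049810120486686135], 'tvec': [-0.5569722696748152, 0.17604348650990462, 0.6429780395923615]}
carton [([0.568, -0.118, 0.129], 0.56), ([0.582, -0.013, 0.171], 0.38)]
near_bar []
near_cap []
far_cap [([0.579, -0.016, 0.171], 0.29)]
flap_left_edge [([0.582, -0.017, 0.174], 0.84), ([0.569, -0.116, 0.169], 0.44)]
flap_right_edge [([0.571, -0.114, 0.166], 0.58)]
flap_left_hinge [([0.579, -0.016, 0.172], 0.8)]
flap_right_hinge [([0.569, -0.112, 0.166], 0.73)]
glue [([0.48, -0.183, 0.061], 0.71), ([0.608, -0.188, 0.017], 0.15)]
```

View pics/top0.png

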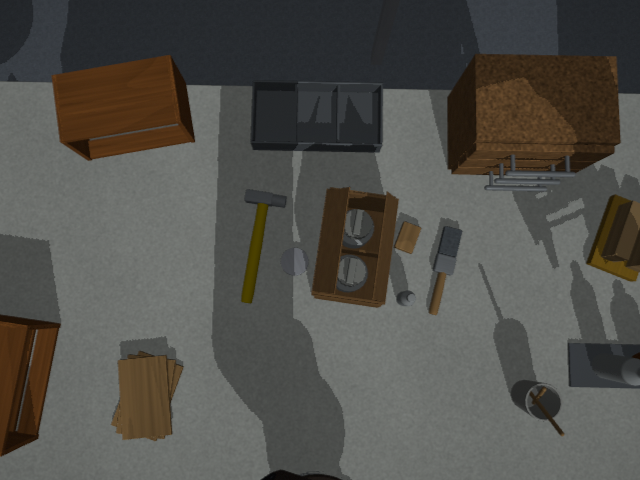

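View pics/side0.png

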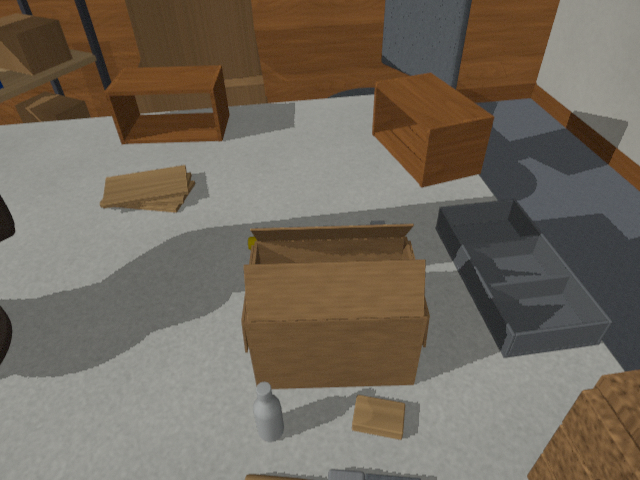

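```bash
cat > h.py <<'E'
import numpy as np, cv2
from station import telemetry, eyes, recognise, trace
def proj(c,P):
    k=eyes.calibration(c)
    return cv2.projectPoints(np.float64(P).reshape(-1,3),np.float64(k["rvec"]),np.float64(k["tvec"]),np.float64(k["mtx"]),None)[0].reshape(-1,2)
def W(p,P):
    c,s=np.cos(p[2]),np.sin(p[2]); P=np.float64(P).reshape(-1,3)
    return np.c_[p[0]+c*P[:,0]-s*P[:,1],p[1]+s*P[:,0]+c*P[:,1],P[:,2]]
def flap(side,a):
    y=side*(.068-.066*np.cos(a)); z=.137+.066*np.sin(a)
    return [[-.098,side*.068,.137],[.098,side*.068,.137],[.098,y,z],[-.098,y,z]]
E
cat > fit.py <<'E'
from h import *
from scipy.optimize import minimize
M={}
for c in("top","side"):
    im=eyes.grab_frame(c)
    for n,s in(("flap_left",1),("flap_right",-1)):
        r=trace(c,n)
        for d in r[:2]: print(c,n,round(d["conf"],2),d["mask"].sum(),np.argwhere(d["mask"]).mean(0)[::-1])
        if r: M[c,s]=r[0]["mask"]
def poly(c,p,s,a):
    m=np.zeros((480*4,640*4),np.uint8); cv2.fillPoly(m,[np.int32(proj(c,W(p,flap(s,a)))*4+2)],1); return cv2.resize(m,(640,480),interpolation=cv2.INTER_AREA) if 0 else cv2.resize(m.astype(np.float32),(640,480),interpolation=cv2.INTER_AREA)
def iou(c,p,s,a):
    m=poly(c,p,s,a); k=M[c,s]; return np.minimum(m,k).sum()/np.maximum(m,k).sum()
use=[k for k in M if k!=("side",1)]
f=lambda v:-sum(iou(c,v[:3],s,v[3] if s>0 else v[4]) for c,s in use)
x0=np.array([.574,-.058,-.12,1.0,1.0])
S=np.vstack([x0]+[x0+d for d in np.diag([.01,.01,.05,.15,.15])])
r=minimize(f,x0,method="Nelder-Mead",options=dict(initial_simplex=S,maxiter=400))
v=r.x; print(np.round(v,4),{k:round(float(iou(k[0],v[:3],k[1],v[3] if k[1]>0 else v[4])),3) for k in M})
for n,P in(("near bar",[-.0475,0,.12]),("far bar",[.0475,0,.12])): print(n,W(v,P),proj("top",W(v,P)))
im=cv2.resize(eyes.grab_frame("top")[:,:,::-1][170:320,290:440],(600,600),interpolation=cv2.INTER_CUBIC).copy()
Q=lambda P:np.int32((proj("top",W(v,P))-[290,170])*4+2)
cv2.polylines(im,[Q(flap(1,v[3])),Q(flap(-1,v[4]))],True,(0,255,0))
t=np.linspace(0,6.28,60)
for x in(-.0475,.0475):
    cv2.polylines(im,[Q(np.c_[x+.0285*np.cos(t),.0285*np.sin(t),0*t+.111])],True,(0,0,255))
    cv2.polylines(im,[Q([[x+a,b,.129] for a,b in((-.025,-.007),(.025,-.007),(.025,.007),(-.025,.007))])],True,(255,0,0))
cv2.imwrite("pics/fit.png",im)
E
python3 fit.py
```

```text
top flap_left 0.91 2420 [330.51487603 240.48966942]
top flap_left 0.72 642 [350.93302181 271.50934579]
top flap_right 0.75 1485 [384.71313131 248.28417508]
side flap_left 0.82 2136 [332.06507491 232.71535581]
side flap_left 0.27 1384 [267.40679191 413.85476879]
side flap_right 0.97 10220 [334.59050881 290.27162427]
side flap_right 0.62 1902 [331.85488959 232.59095689]
[ 0.5744 -0.0597 -0.1187  0.9415  1.0637] {('top', 1): 0.927, ('top', -1): 0.937, ('side', 1): 0.844, ('side', -1): 0.967}
near bar [[ 0.52724561 -0.05407932  0.12      ]] [[351.65942507 270.6079095 ]]
far bar [[ 0.62157737 -0.06532741  0.12      ]] [[358.1243755  222.17897477]]
```

View pics/fit.png

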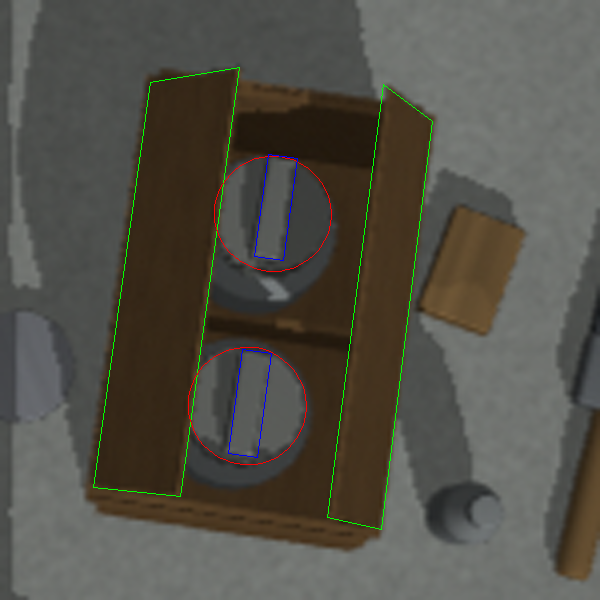

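>>> servo_tool(
  series=[
    [[0, 0, -4, -0.1033], [0, 0, -4, -0.1033], [0, 0, -4, -0.1033], [0, 0, -4, -0.1033], [0, 0, -4, -0.1033], [0, 0, -4, -0.1033], [0, 0, -4, -0.1033], [0, 0, -4, -0.1033], [0, 0, -4, -0.1033], [0, 0, -4, -0.1033]],
  ],
  claw=1,
  grip_force=10,
)

```text
t: 2.18
eef_pos: [0.2745, -0.6166, 0.2668]
ee_rot: [-3.142, 0.0, -1.685]
force: [0.0, 0.3, -0.1]
width: 0.0266
gripper_force: 0.0
```

```bash
cat > s.py <<'E'
from h import *
P=np.array([.5744,-.0597,-.1187])
s=telemetry.get_state(); d=s["eef_pos"]-[P[0],P[1],0]; c,n=np.cos(P[2]),np.sin(P[2])
R=cv2.Rodrigues
from scipy.spatial.transform import Rotation as Ro
T=Ro.from_euler("xyz",s["ee_rot"]).as_matrix()
print("t",round(s["t"],2),"rpy",np.round(s["ee_rot"],3),"carton xyz",np.round([c*d[0]+n*d[1],-n*d[0]+c*d[1],d[2]],4),"q",np.round(s["q"],3),"F",np.round(s["force"],1),"M",np.round(s["moment"],2),"w",round(s["width"],4),round(float(s["gripper_force"]),1))
for nm,p in(("centre",[0,0,.2]),("near",[-.0475,0,.112])): print(nm,"shift in tool mm",np.round(1000*T.T@(W(P,p)[0]-s["eef_pos"]),1))
E
python3 s.py
```

```text
t 2.18 rpy [-3.142  0.    -1.685] carton xyz [-0.2319 -0.5885  0.2668] q [-0.864  0.338  0.073 -0.    -1.306  0.75 ] F [ 0.   0.3 -0.1] M [0.   0.05 0.02] w 0.0266 0.0
centre shift in tool mm [-587.4 -234.7   66.8]
near shift in tool mm [-587.7 -187.2  154.8]
```

>>> servo_tool(
  series=[
    [[-29.4, -11.7, 0, 0], [-29.4, -11.7, 0, 0], [-29.4, -11.7, 0, 0], [-29.4, -11.7, 0, 0], [-29.4, -11.7, 0, 0], [-29.4, -11.7, 0, 0], [-29.4, -11.7, 0, 0], [-29.4, -11.7, 0, 0], [-29.4, -11.7, 0, 0], [-29.4, -11.7, 0, 0]],
  ],
)

```text
t: 3.02
eef_pos: [0.426, -0.3372, 0.2668]
ee_rot: [-3.141, -0.0, -1.69]
force: [1.1, 0.1, -0.2]
width: 0.0003
gripper_force: 0.0
```

>>> servo_tool(
  series=[
    [[-29.4, -11.7, 0, 0], [-29.4, -11.7, 0, 0], [-29.4, -11.7, 0, 0], [-29.4, -11.7, 0, 0], [-29.4, -11.7, 0, 0], [-29.4, -11.7, 0, 0], [-29.4, -11.7, 0, 0], [-29.4, -11.7, 0, 0], [-29.4, -11.7, 0, 0], [0, 0, 0, 0]],
  ],
)

```text
t: 3.85
eef_pos: [0.5637, -0.0846, 0.2663]
ee_rot: [-3.141, 0.0, -1.687]
force: [0.6, -0.7, -0.0]
width: 0.0008
gripper_force: 0.0
```

```bash
python3 s.py
```

```text
t 3.85 rpy [-3.141  0.    -1.687] carton xyz [-0.0077 -0.026   0.2663] q [ 0.194  0.162 -0.163 -0.    -1.245 -0.31 ] F [ 0.6 -0.7 -0. ] M [-0.09  0.06  0.04] w 0.0008 0.0
centre shift in tool mm [-25.9  -7.7  66.3]
near shift in tool mm [-26.   39.9 154.2]
```

>>> servo_tool(
  series=[
    [[-12, -4, 0, 0], [-11, -4, 0, 0], [0, 0, 10, 0], [0, 0, 20, 0], [0, 0, 20, 0], [0, 0, 20, 0], [0, 0, 20, 0], [0, 0, 15, 0], [0, 0, 9, 0], [0, 0, 0, 0]],
  ],
)

```text
t: 4.68
eef_pos: [0.5707, -0.0671, 0.1502]
ee_rot: [3.138, -0.001, -1.691]
force: [0.0, -0.7, -0.2]
width: 0.0007
gripper_force: 0.0
```

>>> servo_tool(
  series=[
    [[-10, 0, 0, 0], [-10, 0, 0, 0], [-10, 0, 0, 0], [-10, 0, 0, 0], [-10, 0, 0, 0], [-10, 0, 0, 0], [-10, 0, 0, 0], [-10, 0, 0, 0], [-10, 0, 0, 0], [0, 0, 0, 0]],
  ],
)

```text
t: 5.52
eef_pos: [0.5833, 0.0248, 0.1525]
ee_rot: [-3.141, 0.0, -1.689]
force: [0.2, -0.6, -0.2]
width: 0.0003
gripper_force: 0.0
```

```bash
python3 s.py
```

```text
t 5.52 rpy [-3.141  0.    -1.689] carton xyz [-0.0012  0.0849  0.1525] q [ 0.377  0.269 -0.296 -0.    -1.005 -0.495] F [ 0.2 -0.6 -0.2] M [ 0.02  0.05 -0.02] w 0.0003 0.0
centre shift in tool mm [ 84.9  -1.1 -47.5]
near shift in tool mm [84.9 46.4 40.5]
```

>>> servo_tool(
  series=[
    [[-10, 0, 0, 0], [-10, 0, 0, 0], [-10, 0, 0, 0], [-5, 0, 0, 0], [0, 0, -2, 0], [0, 0, 4, 0], [0, 0, 4, 0], [0, 0, 3, 0], [0, 0, 0, 0], [0, 0, 0, 0]],
  ],
)

```text
t: 6.35
eef_pos: [0.5867, 0.0572, 0.1431]
ee_rot: [3.141, -0.0, -1.69]
force: [0.1, 1.1, 0.4]
width: 0.0003
gripper_force: 0.0
```

>>> servo_tool(
  series=[
    [[0, 0, -10, 0], [0, 0, -10, 0], [10, 0, 0, 0], [20, 0, 0, 0], [20, 0, 0, 0], [20, 0, 0, 0], [20, 0, 0, 0], [20, 0, 0, 0], [10, 0, 0, 0], [0, 0, 0, 0]],
  ],
)

```text
t: 7.18
eef_pos: [0.5725, -0.0635, 0.1643]
ee_rot: [-3.141, 0.0, -1.692]
force: [0.5, 0.2, 0.6]
width: 0.0005
gripper_force: 0.0
```

```bash
python3 s.py
python3 - <<'E'
from h import *
cv2.imwrite("pics/a.png",eyes.grab_frame("side")[150:420,180:500,::-1])
E
```

```text
t 7.18 rpy [-3.141  0.    -1.692] carton xyz [-0.0014 -0.004   0.1643] q [ 0.229  0.246 -0.299  0.    -1.026 -0.35 ] F [0.5 0.2 0.6] M [ 0.14  0.05 -0.02] w 0.0005 0.0
centre shift in tool mm [ -4.   -1.4 -35.7]
near shift in tool mm [-3.9 46.1 52.3]
```

View pics/a.png

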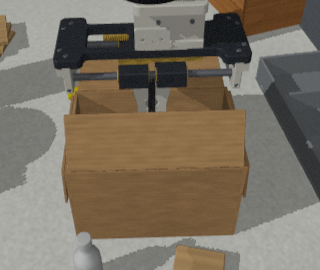

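>>> servo_tool(
  series=[
    [[0, 0, 7, 0], [0, 0, 7, 0], [10, 0, 0, 0], [10, 0, 0, 0], [10, 0, 0, 0], [10, 0, 0, 0], [10, 0, 0, 0], [10, 0, 0, 0], [10, 0, 0, 0], [10, 0, 0, 0]],
  ],
)

```text
t: 8.07
eef_pos: [0.5632, -0.1421, 0.1497]
ee_rot: [-3.141, 0.0, -1.69]
force: [0.4, 1.0, 0.3]
width: 0.0002
gripper_force: 0.3
```

>>> servo_tool(
  series=[
    [[10, 0, 0, 0], [10, 0, 0, 0], [10, 0, 0, 0], [5, 0, 0, 0], [0, 0, 0, 0], [0, 0, 4, 0], [0, 0, 3, 0], [0, 0, 0, 0], [0, 0, 0, 0], [0, 0, -10, 0]],
  ],
)

```text
t: 8.9
eef_pos: [0.5579, -0.1752, 0.1509]
ee_rot: [3.138, 0.0, -1.69]
force: [-1.0, -0.3, -0.5]
width: 0.0004
gripper_force: 0.0
```

>>> servo_tool(
  series=[
    [[0, 0, -20, -0.1], [0, 0, -20, -0.125], [-10, 0, -20, -0.125], [0, 0, -10, -0.125], [0, 0, 0, -0.125], [0, 0, 0, -0.125], [0, 0, 0, -0.125], [0, 0, 0, -0.125], [0, 0, 0, -0.125], [0, 0, 0, -0.125]],
  ],
  claw=-0.2,
)

```text
t: 9.73
eef_pos: [0.5582, -0.1656, 0.2236]
ee_rot: [-3.141, -0.001, -0.458]
force: [-0.5, -1.3, -0.3]
width: 0.052
gripper_force: 0.0
```

```bash
python3 s.py
```

```text
t 9.73 rpy [-3.141e+00 -1.000e-03 -4.580e-01] carton xyz [-0.0035 -0.1071  0.2236] q [ 0.047  0.209 -0.203  0.    -1.158  1.065] F [-0.5 -1.3 -0.3] M [-0.02  0.12  0.03] w 0.052 0.0
centre shift in tool mm [ -32.4 -102.1   23.6]
near shift in tool mm [-77.2 -86.3 111.6]
```

Run:
```python
from h import *
im=eyes.grab_frame("top")
a=im[160:340,260:460,::-1]; 
b=eyes.grab_frame("side")[150:420,180:480,::-1]
a=cv2.resize(a,None,fx=2.5,fy=2.5,interpolation=cv2.INTER_CUBIC);b=cv2.resize(b,(300,270))
o=np.zeros((450,800,3),np.uint8);o[:,:500]=a;o[:270,500:]=b
cv2.imwrite("pics/b.png",o)
P=np.array([.5744,-.0597,-.1187])
print("near bar px in crop",(proj("top",W(P,[[-.0725,0,.129],[-.0225,0,.129]]))-[260,160])*2.5)
for n in("near_bar","near_cap"):
    for d in recognise("top",n)[:2]: print(n,np.round(d["position"],4),round(d["conf"],2))
```

```text
near bar px in crop [[225.71733078 308.27689452]
 [234.39171659 243.2721665 ]]
```

View pics/b.png

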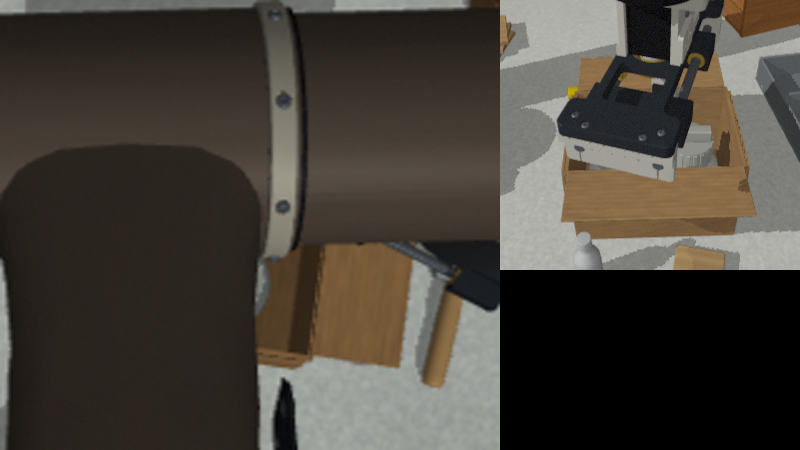

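>>> servo_tool(
  series=[
    [[0, 0, 0, -0.085], [0, 0, 0, -0.085], [0, 0, 0, -0.085], [0, 0, 0, -0.084], [-11, -26, 0, 0], [-11, -27, 0, 0], [-11, -27, 0, 0], [-11, -27, 0, 0], [0, 0, 0, 0], [0, 0, 0, 0]],
  ],
)

```text
t: 10.77
eef_pos: [0.5278, -0.0528, 0.2232]
ee_rot: [-3.141, -0.001, -0.127]
force: [0.1, -1.1, 0.6]
width: 0.0526
gripper_force: 0.0
```

```bash
python3 s.py
python3 - <<'E'
from h import *
im=eyes.grab_frame("side")[150:350,200:460,::-1]
cv2.imwrite("pics/c.png",cv2.resize(im,None,fx=3,fy=3,interpolation=cv2.INTER_CUBIC))
P=np.array([.5744,-.0597,-.1187])
print("bar px in crop",(proj("side",W(P,[[-.0725,0,.129],[-.0225,0,.129]]))-[200,150])*3)
for n in("near_bar","near_cap"):
    for d in recognise("side",n)[:2]: print(n,np.round(d["position"],4),round(d["conf"],2))
E
```

```text
t 10.77 rpy [-3.141e+00 -1.000e-03 -1.270e-01] carton xyz [-0.0471  0.0013  0.2232] q [ 0.27   0.122 -0.311  0.    -1.137  1.174] F [ 0.1 -1.1  0.6] M [-0.12  0.13 -0.04] w 0.0526 0.0
centre shift in tool mm [47.1  1.  23.3]
near shift in tool mm [ -0.5   1.4 111.2]
bar px in crop [[220.66354594 393.46122627]
 [342.48617665 389.27416267]]
near_cap [ 0.5263 -0.06    0.1089] 0.89
```

View pics/c.png

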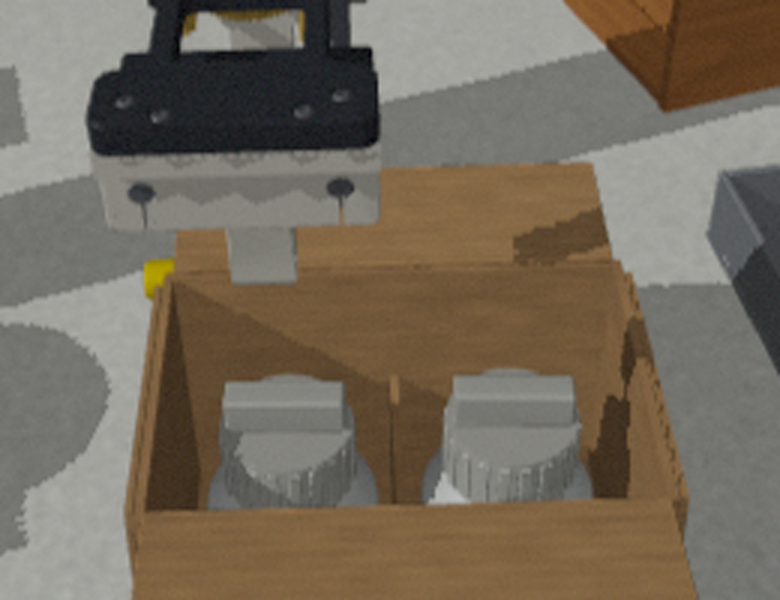

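>>> servo_tool(
  series=[
    [[0, 1, 15, 0], [0, 0, 15, 0], [0, 0, 15, 0], [0, 0, 15, 0], [0, 0, 15, 0], [0, 0, 13, 0], [0, 0, 10, 0], [0, 0, 7, 0], [0, 0, 4, 0], [0, 0, 0, 0]],
  ],
)

```text
t: 11.75
eef_pos: [0.5275, -0.0555, 0.1129]
ee_rot: [3.141, 0.001, -0.127]
force: [0.2, 0.3, -0.2]
width: 0.0531
gripper_force: 0.0
```

>>> servo_tool(
  series=[
    [[0, 0, 0, 0], [0, 0, 0, 0], [0, 0, 0, 0], [0, 0, 0, 0], [0, 0, 0, 0], [0, 0, 0, 0], [0, 0, 0, 0], [0, 0, 0, 0], [0, 0, 0, 0], [0, 0, 0, 0]],
  ],
  claw=1,
  grip_force=30,
)

```text
t: 12.58
eef_pos: [0.528, -0.0548, 0.1137]
ee_rot: [-3.141, -0.001, -0.126]
force: [-0.1, 1.8, 1.4]
width: 0.0136
gripper_force: 29.9
```

```bash
python3 s.py
```

```text
t 12.58 rpy [-3.141e+00 -1.000e-03 -1.260e-01] carton xyz [-0.0466 -0.0006  0.1137] q [ 0.266  0.227 -0.457 -0.    -0.886  1.179] F [-0.1  1.8  1.4] M [1.04 0.   0.09] w 0.0136 29.9
centre shift in tool mm [ 46.7  -1.  -86.2]
near shift in tool mm [-0.9 -0.6  1.7]
```

>>> servo_tool(
  series=[
    [[0, 0, 0, -0.04], [0, 0, 0, -0.04], [0, 0, 0, -0.04], [0, 0, 0, -0.04], [0, 0, 0, -0.04], [0, 0, 0, -0.04], [0, 0, 0, -0.03], [0, 0, 0, 0], [0, 0, 0, 0], [0, 0, 0, 0]],
  ],
)

```text
t: 13.42
eef_pos: [0.5274, -0.0555, 0.1137]
ee_rot: [3.141, 0.001, 0.143]
force: [-1.5, -3.1, 3.8]
width: 0.0139
gripper_force: 29.9
```

```bash
python3 s.py
```

```text
t 13.42 rpy [3.141e+00 1.000e-03 1.430e-01] carton xyz [-0.0471 -0.0014  0.1137] q [ 2.650e-01  2.270e-01 -4.580e-01  1.000e-03 -8.860e-01  1.448e+00] F [-1.5 -3.1  3.8] M [-1.01  0.66 -0.07] w 0.0139 29.9
centre shift in tool mm [ 45.8  10.9 -86.4]
near shift in tool mm [-0.  -1.5  1.7]
```

>>> servo_tool(
  series=[
    [[0, 0, 0, -0.04], [0, 0, 0, -0.04], [0, 0, 0, -0.04], [0, 0, 0, -0.04], [0, 0, 0, -0.04], [0, 0, 0, -0.04], [0, 0, 0, -0.04], [0, 0, 0, 0], [0, 0, 0, 0], [0, 0, 0, 0]],
  ],
)

```text
t: 14.25
eef_pos: [0.5278, -0.0551, 0.1137]
ee_rot: [3.141, -0.0, 0.423]
force: [-0.9, -1.6, 2.6]
width: 0.0139
gripper_force: 29.9
```

```bash
python3 s.py
```

```text
t 14.25 rpy [ 3.141 -0.     0.423] carton xyz [-0.0468 -0.001   0.1137] q [ 0.266  0.227 -0.457  0.    -0.886  1.728] F [-0.9 -1.6  2.6] M [-0.65  0.36 -0.02] w 0.0139 29.9
centre shift in tool mm [ 40.6  23.3 -86.3]
near shift in tool mm [-0.1 -1.2  1.7]
```

>>> servo_tool(
  series=[
    [[0, 0, 0, -0.08], [0, 0, 0, -0.08], [0, 0, 0, -0.08], [0, 0, 0, -0.08], [0, 0, 0, -0.08], [0, 0, 0, -0.08], [0, 0, 0, -0.08], [0, 0, 0, -0.08], [0, 0, 0, -0.04], [0, 0, 0, 0]],
  ],
)

```text
t: 15.08
eef_pos: [0.5281, -0.0551, 0.1137]
ee_rot: [3.141, -0.0, 1.105]
force: [0.5, -0.7, 3.1]
width: 0.0138
gripper_force: 29.9
```

```bash
python3 s.py
```

```text
t 15.08 rpy [ 3.141 -0.     1.105] carton xyz [-0.0465 -0.0009  0.1137] q [ 0.266  0.228 -0.457  0.    -0.885  2.41 ] F [ 0.5 -0.7  3.1] M [-0.53 -0.19 -0.01] w 0.0138 29.9
centre shift in tool mm [ 16.7  43.5 -86.3]
near shift in tool mm [ 0.5 -1.3  1.7]
```

>>> servo_tool(
  series=[
    [[0, 0, -1, 0], [0, 0, -1, 0], [0, 0, -1, 0], [0, 0, -1, 0], [0, 0, -1, 0], [0, 0, -1, 0], [0, 0, 0, 0], [0, 0, 0, 0], [0, 0, 0, 0], [0, 0, 0, 0]],
  ],
)

```text
t: 15.92
eef_pos: [0.5278, -0.0551, 0.1196]
ee_rot: [3.141, -0.0, 1.104]
force: [-0.2, 0.2, 0.8]
width: 0.0136
gripper_force: 29.9
```

```bash
python3 s.py
```

```text
t 15.92 rpy [ 3.141 -0.     1.104] carton xyz [-0.0468 -0.0009  0.1196] q [ 0.266  0.22  -0.45   0.    -0.9    2.409] F [-0.2  0.2  0.8] M [ 0.17 -0.03  0.01] w 0.0136 29.9
centre shift in tool mm [ 16.9  43.7 -80.4]
near shift in tool mm [ 0.7 -0.9  7.6]
```

>>> servo_tool(
  series=[
    [[0, 0, -5, 0], [0, 0, -8, 0], [0, 0, -8, 0], [0, 0, -8, 0], [0, 0, -8, 0], [0, 0, -8, 0], [0, 0, -8, 0], [0, 0, -8, 0], [0, 0, -8, 0], [0, 0, -5, 0]],
  ],
)

```text
t: 16.75
eef_pos: [0.5281, -0.0551, 0.1949]
ee_rot: [3.141, -0.001, 1.104]
force: [0.5, -0.5, -0.4]
width: 0.0138
gripper_force: 29.9
```

>>> servo_tool(
  series=[
    [[0, 0, -10, 0], [0, 0, -12, 0], [0, 0, -12, 0], [0, 0, -12, 0], [0, 0, -12, 0], [0, 0, -8, 0], [0, 0, -5, 0], [0, 0, -2, 0], [0, 0, 0, 0], [0, 0, 0, 0]],
  ],
)

```text
t: 17.58
eef_pos: [0.5274, -0.0551, 0.266]
ee_rot: [-3.141, 0.0, 1.104]
force: [0.2, 0.1, -0.9]
width: 0.0138
gripper_force: 29.9
```

```bash
python3 s.py
python3 - <<'E'
from h import *
im=eyes.grab_frame("side")[50:400,150:500,::-1]
cv2.imwrite("pics/d.png",cv2.resize(im,(600,600)))
E
```

```text
t 17.58 rpy [-3.141  0.     1.104] carton xyz [-0.0472 -0.001   0.266 ] q [ 0.266  0.095 -0.242 -0.    -1.234  2.409] F [ 0.2  0.1 -0.9] M [-0.16  0.13  0.02] w 0.0138 29.9
centre shift in tool mm [17.1 44.1 66. ]
near shift in tool mm [  0.9  -0.5 154. ]
```

View pics/d.png

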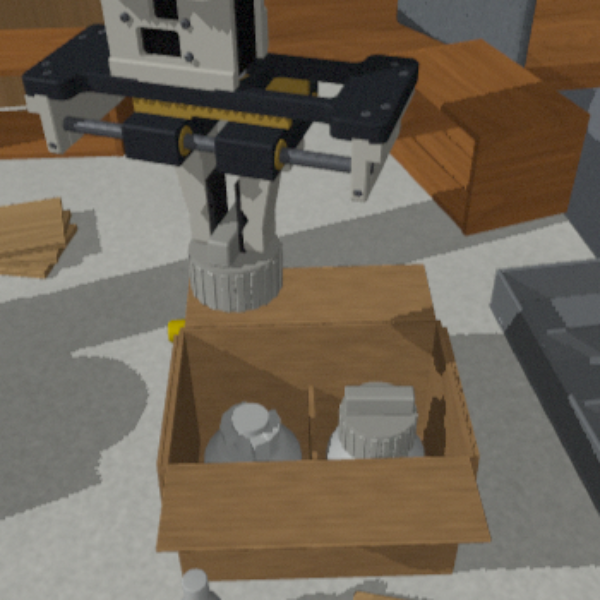

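The picture shows the cap held upright at about (236,275), the bare near neck at (250,425), the far cap still on at (378,420), and both flaps folded out.

```bash
python3 -c "
from station import ticket
print(ticket.job_done())"
```

```text
the job is handed in; nothing more can be done
None
```

Job handed in at about 18 s: both flaps are folded outwards, and the near cap, which loosened counter-clockwise on the first try so the other direction was never needed, is held upright with its underside about 10 cm above the carton's rim; the far cap is still on.

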